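# Run the tube carrier round the curved rod to the reader

## Task

Swing the red-tipped keeper finger fully up and back so that it stays open and frees the parked tube carrier, then slide the carrier along the curved rod, turning it with the bend, to the reader at the other end. Push it firmly but without ramming until the orange plunger is fully in, let go and leave it hanging there; leave the bottle, the yellow rack and the green-lidded box alone.

Things in the scene. Friction and masses are not known exactly. Their poses are not given: they have to be found in the camera images.
- guide: Fixed steel guide rod, 12 mm thick, on two end posts over a base plate. Origin: centre of the rod's arc, on the bench; z up. The rod's axis is a level arc, radius 160 mm, 180 mm above the bench: at angle p it is at (-160 cos p, 160 sin p, 180) mm in this frame, p from -78 to +78 deg. The carrier is parked at p = -55 deg; growing p leads to the reader.
- carrier_center (a point): Centre of the carrier's white block, on its bore axis. Block: 44 mm long along the rod (its x, towards the reader), 40 mm wide across it (its y, away from the arc centre), 40 mm high. The flat 40 mm wide sides can be gripped from above, fingers astride block and rod; below it only a blue-capped tube, narrower than the block, hanging to 129 mm under this point.
- carrier: The same carrier as a whole (same origin and axes), about 0.25 kg. Bore 17 mm wide, 15 mm high: it hangs 1.5 mm low on the rod with about 1.7 mm play to each side. It cannot come off the rod, hangs upright by itself when let go and stays where it is left, so it may be regrasped on the way. It must turn with the bend and jams if held askew.
- keeper (a joint): Angle of the steel keeper finger: 0 is down, over the block's top with its nose in front of the block; grows as the tip is lifted, up to 2.3 rad (thrown back, away from the reader). A light spring and its own weight (about 0.1 N m together) press it down; let go short of about 1.8 rad it falls shut, beyond that it tips over to 2.3 rad and stays open.
- keeper_knob (a point): Centre of the red knob at the keeper's tip: 16 mm along the finger, 14 mm wide across it, 30 mm high when down. The finger behind it is 14 mm wide too. Its x runs along the finger from hinge to tip, y along the hinge axis, z up when down. It lies 105 mm along and 23 mm above the hinge when down.
- keeper_hinge (a point): Point on the keeper's hinge axis, which is level and square to the rod at the parked carrier; 58 mm behind the parked block's centre along the rod's tangent there, 12 mm above the rod's axis.
- reader_home (a point): Nominal end place of the carrier block's centre, on the arc beside the reader head's window, at p between about 33 and 57 deg, different each time. The stop that fixes the true end is clamped by hand and not measured: the block's centre truly ends up to 6 mm before or beyond this point along the rod, where the plunger is pushed in to its solid end.
- plunger (a joint): Travel of the orange plunger (30 mm disc round the rod, on the dark stop collar, met by the block's leading face): 0 is fully out, 0.012 m is fully in, at a solid end. It resists with about 5 N plus a little damping, on top of 1 to 2 N of drag on the rod, and stays where it is pushed.
- reader: Fixed white reader head, 90 x 75 mm, top 130 mm above the bench, on the inner side of the rod beside the end place. Origin: the arc centre, on the bench.
- reagent: Bystander: amber bottle with blue cap, 64 mm wide, 120 mm high; origin under its centre.
- rack: Bystander: yellow tube rack, 98 x 204 mm, with blue-capped tubes up to 120 mm high; origin under its centre.
- tipbox: Bystander: clear box with green lid, 98 x 128 mm, 62 mm high; origin under its centre.
There are look-alikes about, which are no part of the job. There is more than one size of the carrier; the job needs the larger.

How it is judged:
By the outcome, as a careful person would: the job done as asked, in the order asked, and still so for the second after the job is handed in, with the robot touching nothing.
It also fails if it takes over 72 s, if anything falls off the work surface, if the arm or the gripper's body presses on something with over 40 N, if the wrist force passes 120 N, or if a joint passes its speed limit or range.

## Robot

A 6-joint arm with a two-finger parallel gripper is mounted at the origin on the work surface. World frame = base frame: x ahead of the robot, y to its left, z up, the work surface at z = 0. Lengths are in m, angles in rad, forces in N, time in s.
With the tool pointing down it reaches from about 0.275 to 0.975 m from the base axis. Payload 8.4 kg.
Tool frame: the origin (TCP) lies midway between the tips of the shut fingers; the grasp point (between the pads) lies 19 mm behind it; x points along the fingers, z is the direction in which the jaws open and shut, and the axes are right-handed (so a half turn about x gives the same grasp; the last joint's range is limited). The gripper opens to 92 mm and grips with 3 to 60 N. Pads are 20 mm wide; open, the fingers measure 128 mm over their backs; the gripper's body (75 mm by 189 mm) begins 69 mm behind the grasp point.
Start: joints at [1.178, 0.353, 1.633, -0, 1.155, -0.002], TCP at [0.238, 0.578, 0.215] pointing down, gripper open.
Joint ranges: [-2.63, 2.63], [-0.92, 2.1], [0.06, 2.66], [-1.3, 4.44], [0, 2.69], [-3.02, 3.02]. Speed limits (rad/s): [2.22, 2.22, 2.79, 3.14, 3.14, 3.14].

## Interface

Orientations are given as a rotation vector (axis times angle).
In Python, from cell import robot, camera, camera_params, job_done, search_frame, regions_of gives the robot as it stands.
- The arm moves only by the tool drive_tool, never from a script. Its argument "moves" is one flat list of numbers, 7 for each row, row after row: the turn, a rotation vector about the tool's x, y, z in units of 10 degrees (1.0 is 10 degrees), then the shift along the tool's x, y, z in units of 60 mm (1.0 is 60 mm), then the closure in counts, from 0 (fully open) to 255 (shut). A call has 1 to 12 rows; each row is the pose to reach, as a shift and turn from the pose commanded when the call began, along the tool's axes at that moment; what a row does not reach only later rows make up. A row lasts 1/8 s, in which the tool goes at most 62.5 mm and 10.7 degrees, less where a joint would pass 70% of its speed; a pose out of reach is approached as far as the arm can. A call with a gripper value outside its range is refused whole. The fingers move at their own pace and stop on an object; "grip_force" is the grip in N (left out, the last holds). Time passes only in rows, so rows that repeat a pose let the fingers close. It gives the time, the measured TCP pose, the force and the opening at its end, in the units of the state.
- robot.observe(): the state, without advancing time (a new reading comes with each control period).
- camera(name): name is "scene" or "top" or "wrist"; returns (picture, depth): 400x640x3 uint8, blue, green, red; 400x640 float32, m along the optical axis (not along the pixel's ray), 0 where there is no reading.
- camera_params(name): a dict with "fx", "fy", "cx", "cy" (pixels), "position" and "rotation" of the camera in the world. Camera axes: x right, y down, z forward; pixel columns grow to the right and rows downward; lengths in m; the calibration is good to about 2 mm. A picture is of the moment at which its call begins: read the wrist's pose just before it. camera_params takes no time and is no camera call; for the wrist camera it gives the pose at the moment of the call.
- job_done(): hands the job in, once; it reports no verdict.
Trained networks look in the newest picture that a camera, given by its name, has taken for a name from the list of things; names that differ only in an ending like _2 or _b are one class to them, and where a whole thing is asked for, a point or a joint stands for the part that bears it (a point fixed in the world has none). Each returns a list of dicts, best first, with "p" (0 to 1); they miss things now and then, are a little off and sometimes report something else, mostly with a low value. They report only what shows in the picture. A call takes as long as a camera call. They do not tell look-alikes from the thing itself.
- search_frame(camera, target): "pixel" ([column, row] in pixels, amid what is visible of it).
- regions_of(camera, target): "pixels" (400x640 bool, what is visible of it) and "pixel" ([column, row] in pixels, amid what is visible of it).
The state is a dict: "clock": time; "joint_positions": joint angles; "joint_velocities": joint speeds; "joint_efforts": joint torques, N m; "eef_pos": TCP position; "ee_rot": TCP orientation; "force": force on the tool from outside, world axes, zero at the start; "ft_torque": the same for the moment, N m; "gripper_width": finger opening in m.
Only numpy, scipy, OpenCV 4.12 (cv2) and the standard library are available. Lean on these libraries where they do the work, as an engineer would, in place of code of your own. Each camera call takes 0.05 s, during which the arm holds its last target.

## Working session

There is one attempt and no reset: what is moved stays moved. The work goes in short steps, Python scripts to look and compute and a tool call to move; the robot and the scene stay as the last step left them, time stands still between calls to the robot, and variables do not carry over. Pictures are saved under pics/ and viewed, and the job is handed in when it is done.

Besides the shell and the picture viewer there is one more tool, called after "Request:" by a JSON object that holds its "method" and its "body". drive_tool: Moves the arm, as the interface text tells. Its arguments: {"type":"object","properties":{"moves":{"type":"array"},"grip_force":{"type":"number"}},"required":["moves"]}

```bash
ls; mkdir -p pics; python3 - <<'E'
from cell import robot,camera,camera_params
import cv2,numpy as np
s=robot.observe();print({k:np.round(v,3) for k,v in s.items()})
for n in ["scene","top","wrist"]:
    im,d=camera(n);cv2.imwrite(f"pics/{n}0.png",im);np.save(f"pics/{n}0.npy",d)
    p=camera_params(n);print(n,{k:np.round(v,3).tolist() for k,v in p.items()})
E
```

```text
pics
{'clock': np.float64(0.0), 'joint_positions': array([ 1.178,  0.354,  1.634, -0.   ,  1.155, -0.002]), 'joint_velocities': array([-0.002,  0.   , -0.001, -0.   ,  0.002,  0.   ]), 'joint_efforts': array([-2.0000e-03, -5.9384e+01, -3.3420e+01,  6.9000e-02,  2.3000e-02,
       -0.0000e+00]), 'eef_pos': array([0.238, 0.577, 0.214]), 'ee_rot': array([-0.917,  1.37 ,  0.916]), 'force': array([0.415, 0.074, 0.147]), 'ft_torque': array([0.033, 0.036, 0.012]), 'gripper_width': np.float64(0.092)}
scene {'fx': 478.265, 'fy': 478.265, 'cx': 319.816, 'cy': 201.751, 'position': [1.314, 0.331, 1.184], 'rotation': [-1.445, -2.198, 0.792]}
top {'fx': 426.529, 'fy': 426.529, 'cx': 318.872, 'cy': 204.191, 'position': [0.361, 0.005, 1.399], 'rotation': [-2.181, 2.147, -0.122]}
wrist {'fx': 344.015, 'fy': 344.015, 'cx': 318.554, 'cy': 204.903, 'position': [0.169, 0.607, 0.385], 'rotation': [2.413, 1.617, 0.222]}
```

View pics/scene0.png

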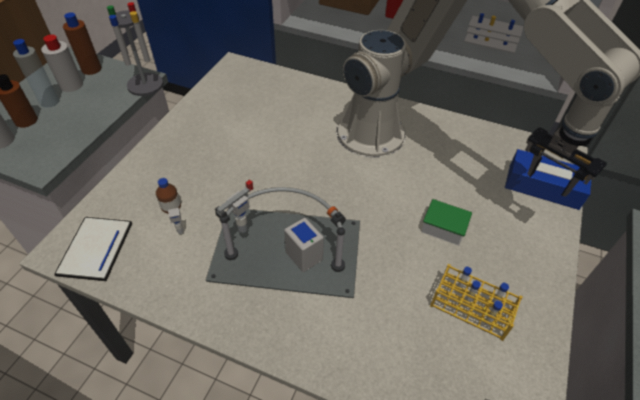

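View pics/top0.png

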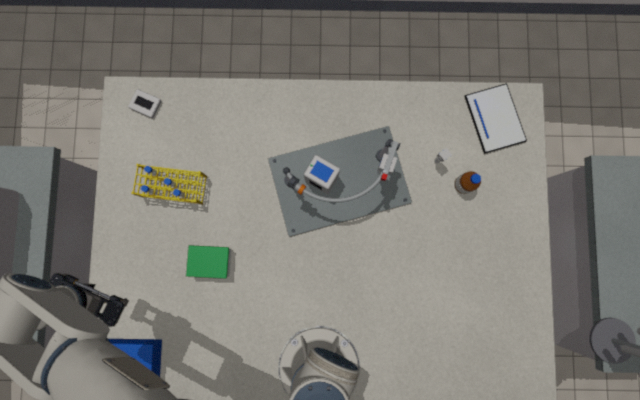

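View pics/wrist0.png

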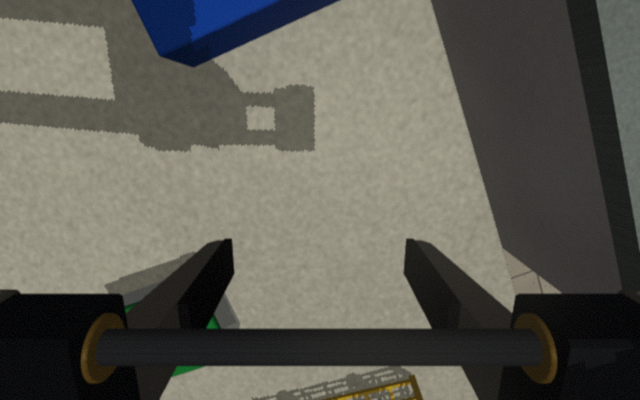

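```bash
cat > h.py <<'E'
import numpy as np,cv2
from scipy.spatial.transform import Rotation as R
def P(n):
    from cell import camera_params
    p=camera_params(n);p=dict(p);return p
def cloud(d,p):
    v,u=np.mgrid[0:400,0:640]
    X=np.stack([(u-p['cx'])/p['fx']*d,(v-p['cy'])/p['fy']*d,d],-1)
    return X@rot(p).T+np.array(p['position'])
def rot(p):
    r=np.array(p['rotation']);return r if r.shape==(3,3) else R.from_rotvec(r).as_matrix()
def proj(X,p):
    c=(np.atleast_2d(X)-np.array(p['position']))@rot(p)
    return np.stack([c[:,0]/c[:,2]*p['fx']+p['cx'],c[:,1]/c[:,2]*p['fy']+p['cy']],-1)
def planez(u,v,z,p):
    r=rot(p)@np.array([(u-p['cx'])/p['fx'],(v-p['cy'])/p['fy'],1.])
    o=np.array(p['position']);return o+r*(z-o[2])/r[2]
E
python3 - <<'E'
from cell import *
from h import *
for n in ["scene","top"]:
    im,d=camera(n);p=P(n)
    for t in ["carrier","keeper_knob","keeper","carrier_center","plunger","reader","reagent","rack","tipbox","guide"]:
        try:
            for r in search_frame(n,t)[:3]:
                u,v=r['pixel'];dd=d[int(round(v)),int(round(u))]
                X=cloud(d,p)[int(round(v)),int(round(u))]
                print(n,t,np.round(r['pixel'],1),round(r['p'],2),X.round(3))
        except Exception as e: print(n,t,e)
im=cv2.imread('pics/scene0.png');cv2.imwrite('pics/sc1.png',cv2.resize(im[160:300,140:370],None,fx=3.4,fy=3.4,interpolation=cv2.INTER_CUBIC))
im=cv2.imread('pics/top0.png');cv2.imwrite('pics/tc1.png',cv2.resize(im[120:240,260:500],None,fx=3.3,fy=3.3,interpolation=cv2.INTER_CUBIC))
E
```

```text
scene carrier [174.4 216.6] 0.71 [ 0.685 -0.373  0.099]
scene carrier [237.7 206.5] 0.65 [ 0.641 -0.175  0.197]
scene keeper_knob [233.6 190.3] 0.84 [ 0.458 -0.318  0.007]
scene keeper [234.3 196.7] 0.56 [ 0.627 -0.193  0.21 ]
scene carrier_center [179.2 218.4] 0.72 [ 0.674 -0.366  0.086]
scene carrier_center [239. 210.] 0.56 [ 0.636 -0.178  0.173]
scene plunger [329.9 211.4] 0.58 [0.551 0.055 0.188]
scene reader [304.3 246. ] 0.95 [0.647 0.021 0.131]
scene reagent [168.6 196.5] 0.63 [ 0.608 -0.449  0.075]
scene rack [478.5 298.8] 0.94 [0.586 0.488 0.079]
scene tipbox [446.7 222.2] 0.76 [0.35  0.355 0.059]
scene guide [274.8 253.1] 0.91 [ 0.629 -0.082  0.012]
top carrier [442.7 178.4] 0.81 [ 0.608 -0.398  0.025]
top carrier [385.7 163. ] 0.46 [ 0.616 -0.183  0.208]
top keeper_knob [391.1 155.4] 0.58 [ 0.639 -0.198  0.208]
top keeper [387.5 163.1] 0.47 [ 0.616 -0.189  0.207]
top carrier_center [386.6 164.8] 0.55 [ 0.609 -0.186  0.212]
top carrier_center [442.2 178.7] 0.49 [ 0.605 -0.395  0.026]
top plunger [298.8 191.3] 0.59 [0.534 0.063 0.192]
top reader [321.1 175.7] 0.72 [0.59 0.   0.13]
top reagent [463.9 179.1] 0.98 [ 0.595 -0.447  0.083]
top rack [169.6 182.4] 0.58 [0.567 0.46  0.113]
top rack [384.6 164.5] 0.43 [ 0.613 -0.181  0.208]
top tipbox [207.2 262.5] 0.89 [0.325 0.35  0.062]
top guide [345.7 179. ] 0.78 [ 0.602 -0.082  0.013]
```

View pics/sc1.png

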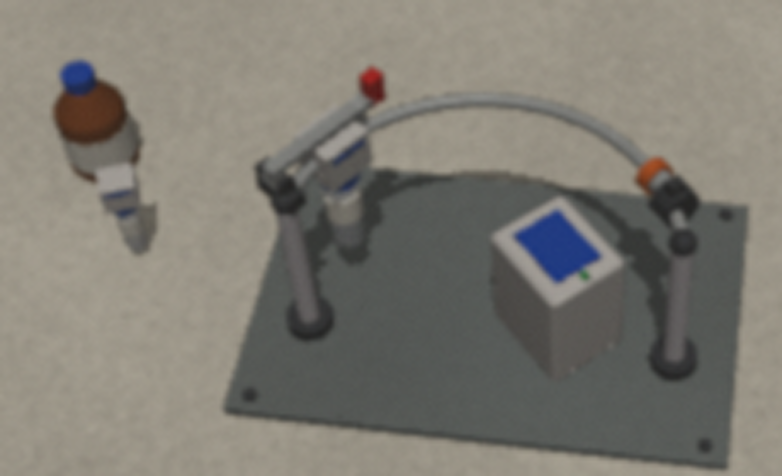

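View pics/tc1.png

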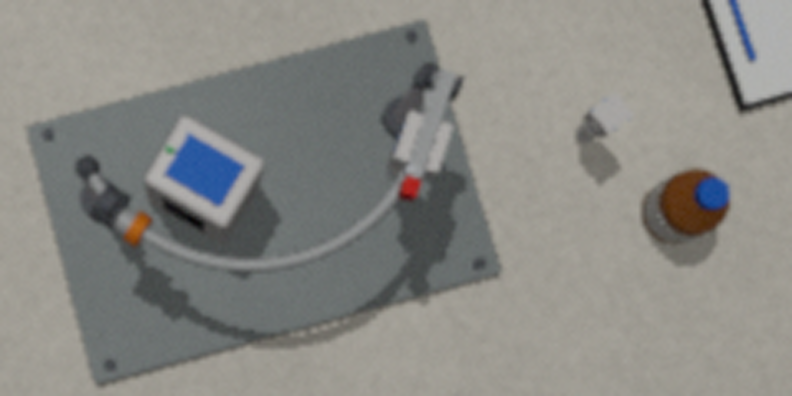

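```bash
python3 - <<'E'
from cell import *
from h import *
from scipy.optimize import least_squares
for n in ["top","scene"]:
    im=cv2.imread(f'pics/{n}0.png');d=np.load(f'pics/{n}0.npy');p=P(n);C=cloud(d,p)
    ok=(d>0)&(abs(C[...,0]-.6)<.25)&(abs(C[...,1]+.05)<.25)
    rod=ok&(C[...,2]>.175)&(C[...,2]<.196)
    X=C[rod]
    f=lambda q:(np.hypot(X[:,0]-q[0],X[:,1]-q[1])-.16)
    best=None
    r=least_squares(f,[.64,-.07],loss='soft_l1',f_scale=.003)
    res=abs(f(r.x));print(n,'circle',r.x.round(4),len(X),np.median(res).round(4),(res<.006).sum(), np.median(X[res<.006][:,2]))
    q=r.x
    Y=X[res<.01];a=np.degrees(np.arctan2(-(Y[:,1]-q[1]),-(Y[:,0]-q[0])));print('ang',np.percentile(a,[0,2,50,98,100]).round(1))
    hsv=cv2.cvtColor(im,cv2.COLOR_BGR2HSV)
    pl=ok&(C[...,2]>.005)&(C[...,2]<.02)&(hsv[...,2]<140)
    pl=cv2.morphologyEx(pl.astype(np.uint8),cv2.MORPH_CLOSE,np.ones((9,9)))
    k,l,st,_=cv2.connectedComponentsWithStats(pl);i=1+st[1:,4].argmax()
    Z=C[(l==i)&ok&(C[...,2]<.02)]
    rect=cv2.minAreaRect((Z[:,:2]*1000).astype(np.float32));print('plate',rect,np.median(Z[:,2]))
    # colour blobs
    for nm,m in dict(red=((hsv[...,0]<6)|(hsv[...,0]>174))&(hsv[...,1]>150),orange=(hsv[...,0]>=6)&(hsv[...,0]<18)&(hsv[...,1]>140)).items():
        m=m&ok; c=C[m]; print(nm,m.sum(),np.median(np.argwhere(m),0)[::-1],np.median(c,0).round(4),c.min(0).round(3),c.max(0).round(3))
E
```

```text
top circle [ 0.6698 -0.0355] 673 0.0038 476 0.18485311487395528
ang [-65.3 -62.2  -0.3  94.   98.1]
plate ((593.7190551757812, -61.96766662597656), (281.5126037597656, 423.4197998046875), 16.274667739868164) 0.01126140980160717
red 26 [384.  176.5] [ 0.573  -0.1747  0.2276] [ 0.566 -0.181  0.22 ] [ 0.581 -0.169  0.232]
orange 38 [301. 189.] [0.5397 0.0572 0.1894] [0.529 0.046 0.176] [0.554 0.066 0.2  ]
scene circle [ 0.6759 -0.0361] 844 0.0039 550 0.1855147284315115
ang [-64.6 -63.    6.   95.9  97.2]
plate ((594.07275390625, -61.204498291015625), (290.5863037109375, 424.10296630859375), 16.292068481445312) 0.012550336730780876
red 34 [249. 184.] [ 0.5799 -0.1713  0.225 ] [ 0.573 -0.179  0.208] [ 0.588 -0.167  0.231]
orange 33 [331. 209.] [0.5481 0.0551 0.1911] [0.537 0.048 0.18 ] [0.557 0.066 0.198]
```

```bash
python3 - <<'E'
from cell import *
from h import *
from scipy.optimize import least_squares
cor={}
for n in ["top","scene"]:
    im=cv2.imread(f'pics/{n}0.png');d=np.load(f'pics/{n}0.npy');p=P(n);C=cloud(d,p)
    c0=np.array([.674,-.036])
    m=(d>0)&(C[...,2]>.165)&(C[...,2]<.2)&(abs(np.hypot(C[...,0]-c0[0],C[...,1]-c0[1])-.16)<.02)
    vu=np.argwhere(m)
    X=np.array([planez(u,v,.18,p) for v,u in vu])
    w=X-np.r_[c0,.18]; a=np.degrees(np.arctan2(-w[:,1],-w[:,0])); # world angle; 
    print(n,'hist',np.histogram(a,bins=np.arange(-70,120,10)))
    s=(a>-35)&(a<42); B=[]
    for lo in np.arange(-48,46,3):
        k=(a>=lo)&(a<lo+3)
        if k.sum()>3: B.append(X[k].mean(0)); print(lo,k.sum(),np.hypot(*w[k,:2].T).min().round(4),np.hypot(*w[k,:2].T).max().round(4))
    B=np.array(B); f=lambda q:(np.hypot(B[:,0]-q[0],B[:,1]-q[1])-.16)
    r=least_squares(f,c0,loss='soft_l1',f_scale=.002);print(n,r.x.round(4),f(r.x).round(4))
p=P('top')
pc=[planez(u/3.3+260,v/3.3+120,.012,p)[:2] for u,v in [(28,127),(425,22),(498,270),(98,384)]]
print(np.round(pc,4));pc=np.array(pc)
for i in range(4):
    e=pc[(i+1)%4]-pc[i];print(np.hypot(*e),np.degrees(np.arctan2(e[1],e[0])))
print(pc.mean(0))
E
```

```text
top hist (array([23, 50, 83, 78, 42, 41, 43, 40, 41, 41, 40, 39, 26, 64, 59, 28, 34,
        0]), array([-70, -60, -50, -40, -30, -20, -10,   0,  10,  20,  30,  40,  50,
        60,  70,  80,  90, 100, 110]))
-48 20 0.1481 0.1791
-45 31 0.146 0.1788
-42 25 0.1544 0.177
-39 27 0.149 0.1762
-36 32 0.1478 0.1775
-33 12 0.1574 0.1719
-30 12 0.1564 0.1668
-27 13 0.1563 0.168
-24 13 0.1564 0.1682
-21 12 0.1568 0.1677
-18 12 0.1576 0.1685
-15 13 0.1569 0.1688
-12 13 0.1571 0.1685
-9 12 0.1586 0.168
-6 13 0.1577 0.1693
-3 13 0.1575 0.1691
0 12 0.1601 0.1689
3 13 0.1578 0.1694
6 12 0.1581 0.1674
9 11 0.1592 0.1688
12 12 0.158 0.1693
15 13 0.1581 0.1692
18 12 0.158 0.169
21 12 0.159 0.1692
24 11 0.1583 0.1688
27 14 0.1583 0.1699
30 11 0.1586 0.169
33 13 0.1583 0.1696
36 11 0.1588 0.1691
39 13 0.158 0.1687
42 12 0.1577 0.168
45 11 0.1577 0.1678
top [ 0.6702 -0.0365] [ 0.0025  0.001   0.0031 -0.0002  0.0002  0.0007 -0.0013 -0.0008 -0.0007
 -0.0013 -0.0002 -0.0002 -0.0012 -0.0004 -0.0009  0.0003  0.0007  0.0004
 -0.0011  0.0005 -0.0003 -0.0001 -0.0003  0.0005 -0.0004  0.0005  0.0007
  0.0002  0.0
[... 741 characters left out ...]
.1699
24 12 0.1584 0.1699
27 12 0.1588 0.1706
30 15 0.1558 0.1716
33 12 0.1571 0.1693
36 13 0.1588 0.1719
39 13 0.1565 0.1706
42 14 0.1562 0.1715
45 14 0.1568 0.1719
scene [ 0.6713 -0.0391] [ 0.0029  0.0015 -0.0061 -0.0023  0.0013  0.0032  0.0006 -0.0006  0.
 -0.0011 -0.0001 -0.0007 -0.0001 -0.0006 -0.0007  0.0001 -0.0002 -0.0003
  0.0003 -0.0004 -0.0003 -0.0006  0.0011  0.0008  0.0004  0.0008 -0.0002
 -0.0008  0.0014 -0.0002 -0.0004  0.0002]
[[ 0.6667  0.1748]
 [ 0.7814 -0.2239]
 [ 0.5297 -0.2957]
 [ 0.4106  0.0985]]
0.4148578929839397 -73.95497678210741
0.2617593245546065 -164.0851818479754
0.4118546651331558 106.80804902289896
0.26725446730160496 16.5691841998184
[ 0.59707881 -0.06158437]
```

```bash
cat >> h.py <<'E'
CX,CY,YAW=.6705,-.0375,np.radians(16.3)
def setg(cx,cy,yaw):
    global CX,CY,YAW;CX,CY,YAW=cx,cy,yaw
def G(x,y,z=0):
    c,s=np.cos(YAW),np.sin(YAW);return np.array([CX+c*x-s*y,CY+s*x+c*y,z])
def arc(pd,r=.16,z=.18):
    p=np.radians(pd);return G(-r*np.cos(p),r*np.sin(p),z)
def tang(pd):
    p=np.radians(pd);c,s=np.cos(YAW),np.sin(YAW);x,y=np.sin(p),np.cos(p);return np.array([c*x-s*y,s*x+c*y,0])
E
python3 - <<'E'
from cell import *
from h import *
t=tang(-55);b=arc(-55);print('block',b,'tang',t,np.degrees(np.arctan2(t[1],t[0])),'hinge',b-.058*t+[0,0,.012],'knob',b+.047*t+[0,0,.035])
for n in ['top','scene']:
    im=cv2.imread(f'pics/{n}0.png');p=P(n)
    S=4;sl=(slice(120,240),slice(260,450)) if n=='top' else (slice(160,300),slice(190,370))
    big=cv2.resize(im[sl],None,fx=S,fy=S,interpolation=cv2.INTER_CUBIC)
    def dot(X,c,r=1):
        for u,v in proj(X,p): cv2.circle(big,(int((u-sl[1].start+.5)*S),int((v-sl[0].start+.5)*S)),r,c,-1)
    dot(np.array([arc(a) for a in np.arange(-78,79,2)]),(0,255,0))
    for dz in(-.0215,.0185):
      for i in(-.022,.022):
       for j in(-.02,.02):
        pr=np.radians(-55);rad=G(-np.cos(pr),np.sin(pr))-G(0,0)
        dot(b+i*t+j*rad+[0,0,dz],(255,0,255),2)
    dot(b+.047*t+[0,0,.035+.015],(255,255,0),2);dot(b-.058*t+[0,0,.012],(255,255,0),3)
    dot(np.array([G(0,0,.012)]),(0,0,255),3)
    cv2.imwrite(f'pics/ov_{n}.png',big)
E
```

```text
block [ 0.61920192 -0.18905364  0.18      ] tang [-0.94721028  0.32061299  0.        ] 161.29999999999998 hinge [ 0.67414012 -0.2076492   0.192     ] knob [ 0.57468304 -0.17398483  0.215     ]
```

View pics/ov_top.png

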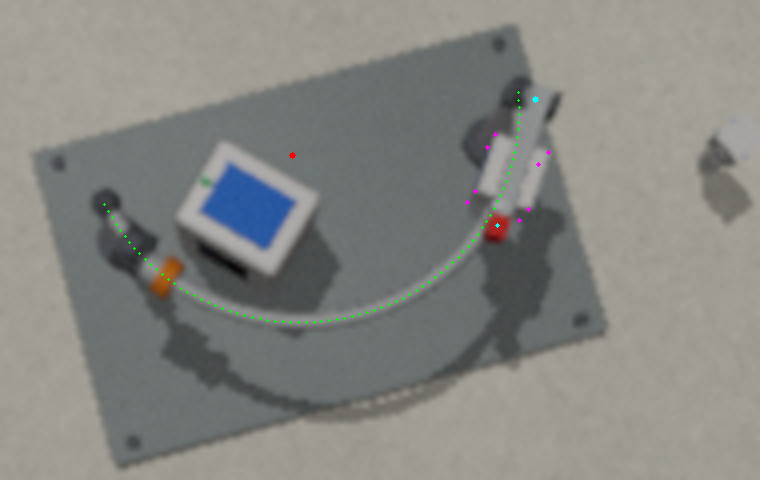

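View pics/ov_scene.png

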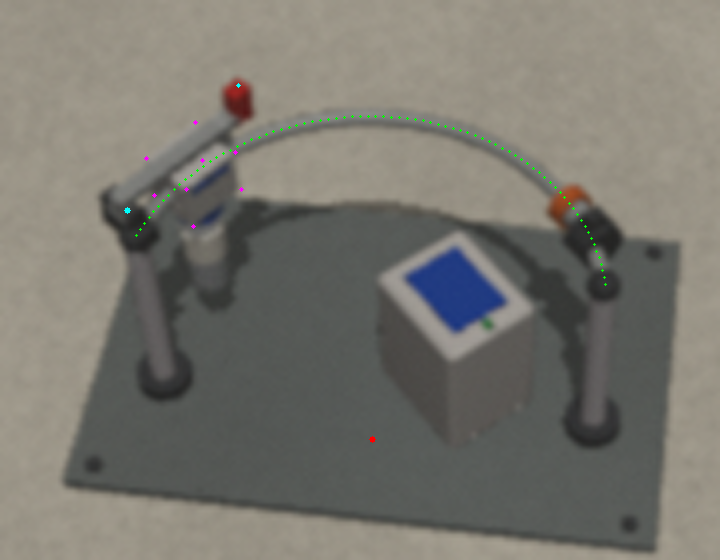

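```bash
python3 - <<'E'
from cell import *
from h import *
s=robot.observe();M=R.from_rotvec(s['ee_rot']).as_matrix();print(M.round(3),s['clock'],s['eef_pos'].round(4))
print('z axis ang',np.degrees(np.arctan2(M[1,2],M[0,2])))
# orange p
for X in [(.5397,.0572),(.5481,.0551)]:
    v=np.array(X)-[CX,CY];c,q=np.cos(YAW),np.sin(YAW);g=np.array([c*v[0]+q*v[1],-q*v[0]+c*v[1]]);print(g,np.degrees(np.arctan2(g[1],-g[0])),np.hypot(*g))
E
```

```text
[[-0.    -0.925  0.381]
 [-0.     0.381  0.925]
 [-1.    -0.    -0.   ]] 1.25 [0.2381 0.5779 0.2146]
z axis ang 67.60826990374193
[-0.09896339  0.12760477] 52.204768325604434 0.1614829093124099
[-0.09149043  0.12323158] 53.40881533122348 0.15348133437001385
```

```bash
cat >> h.py <<'E'
def rows(p0,M0,targets):
    for X,th,tilt in targets:
        # tool: x down, z at angle th (deg); tilt ignored
        t=np.radians(th);z=np.array([np.cos(t),np.sin(t),0]);x=np.array([0,0,-1.]);M=np.stack([x,np.cross(z,x),z],1)
        rv=R.from_matrix(M0.T@M).as_rotvec();sh=M0.T@(np.array(X)-p0)/.06
        print(np.r_[np.degrees(rv)/10,sh].round(3).tolist())
def mat(th):
    t=np.radians(th);z=np.array([np.cos(t),np.sin(t),0]);x=np.array([0,0,-1.]);return np.stack([x,np.cross(z,x),z],1)
E
python3 - <<'E'
from cell import *
from h import *
s=robot.observe();M=R.from_rotvec(s['ee_rot']).as_matrix();p=s['eef_pos']
rows(p,M,[((p[0],p[1],.33),67.6,0),((.5747,-.1740,.33),71.3,0)])
E
```

```text
[0.001, -0.0, 0.0, -1.924, -0.0, -0.0]
[-0.369, -0.0, 0.0, -1.924, -9.961, -9.449]
```

Request:
{"method": "drive_tool", "body": {"moves": [0, 0, 0, -1, 0, 0, 100, 0, 0, 0, -1.92, -0.4, -0.4, 100, -0.2, 0, 0, -1.92, -5, -4.7, 100, -0.37, 0, 0, -1.92, -9.96, -9.45, 120, -0.37, 0, 0, -1.92, -9.96, -9.45, 120, -0.37, 0, 0, -1.92, -9.96, -9.45, 120, -0.37, 0, 0, -1.92, -9.96, -9.45, 120, -0.37, 0, 0, -1.92, -9.96, -9.45, 120, -0.37, 0, 0, -1.92, -9.96, -9.45, 120, -0.37, 0, 0, -1.92, -9.96, -9.45, 120, -0.37, 0, 0, -1.92, -9.96, -9.45, 120, -0.37, 0, 0, -1.92, -9.96, -9.45, 120], "grip_force": 10}}

```text
clock: 2.75
eef_pos: [0.5073, -0.0246, 0.3297]
ee_rot: [-0.966, 1.345, 0.965]
force: [0.7, 1.0, -0.5]
gripper_width: 0.0487
```

```bash
python3 - <<'E'
from cell import *
from h import *
s=robot.observe();M=R.from_rotvec(s['ee_rot']).as_matrix();p=s['eef_pos'];print(p,np.degrees(np.arctan2(M[1,2],M[0,2])))
rows(p,M,[((.5747,-.1740,.31),71.3,0)])
E
```

```text
[ 0.50728936 -0.02457127  0.32974019] 71.29179836901706
[-0.001, 0.002, 0.005, 0.33, -1.863, -1.999]
```

Request:
{"method": "drive_tool", "body": {"moves": [0, 0, 0, 0.33, -1.86, -2, 120, 0, 0, 0, 0.33, -1.86, -2, 120, 0, 0, 0, 0.33, -1.86, -2, 120, 0, 0, 0, 0.33, -1.86, -2, 120, 0, 0, 0, 0.33, -1.86, -2, 120]}}

```text
clock: 3.38
eef_pos: [0.5736, -0.1714, 0.3095]
ee_rot: [-0.965, 1.346, 0.966]
force: [0.1, 0.1, 0.6]
gripper_width: 0.049
```

```bash
python3 - <<'E'
from cell import *
from h import *
s=robot.observe();M=R.from_rotvec(s['ee_rot']).as_matrix();p=s['eef_pos'];print(s['clock'],p,np.degrees(np.arctan2(M[1,2],M[0,2])),s['joint_positions'].round(2))
im,d=camera('wrist');pw=P('wrist');C=cloud(d,pw)
hsv=cv2.cvtColor(im,cv2.COLOR_BGR2HSV);m=((hsv[...,0]<6)|(hsv[...,0]>174))&(hsv[...,1]>150)&(d>0)
print(m.sum(),np.median(np.argwhere(m),0)[::-1],np.median(C[m],0),np.percentile(C[m],[2,98],axis=0))
cv2.imwrite('pics/w1.png',im)
rows(p,M,[((.5747,-.1740,.199),71.3,0)])
E
```

```text
3.375 [ 0.57360407 -0.17137158  0.30949911] 71.29015875034037 [-0.29  0.24  1.58  0.    1.33 -1.54]
438 [317. 211.] [ 0.57367755 -0.17156158  0.2298662 ] [[ 0.56751154 -0.17900891  0.20808673]
 [ 0.58393302 -0.16481397  0.23150189]]
[-0.001, 0.002, -0.004, 1.842, -0.033, -0.036]
```

View pics/w1.png

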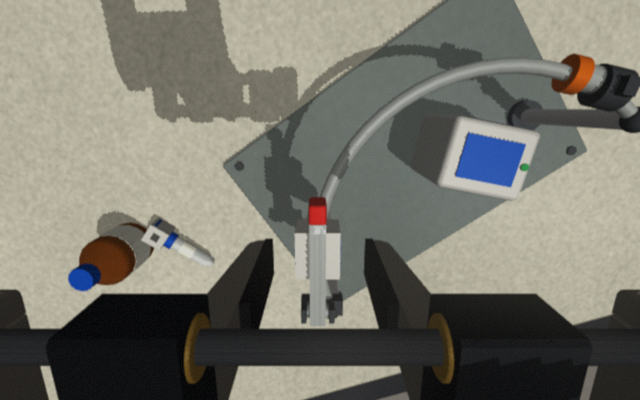

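Request:
{"method": "drive_tool", "body": {"moves": [0, 0, 0, 0.7, 0, 0, 120, 0, 0, 0, 1.4, 0, -0.01, 120, 0, 0, 0, 1.84, -0.01, -0.01, 120, 0, 0, 0, 1.84, -0.01, -0.01, 120, 0, 0, 0, 1.84, -0.01, -0.01, 200, 0, 0, 0, 1.84, -0.01, -0.01, 240, 0, 0, 0, 1.84, -0.01, -0.01, 240, 0, 0, 0, 1.84, -0.01, -0.01, 240], "grip_force": 10}}

```text
clock: 4.42
eef_pos: [0.5745, -0.1728, 0.1997]
ee_rot: [-0.966, 1.346, 0.965]
force: [-0.1, 1.2, 1.3]
gripper_width: 0.014
```

```bash
python3 - <<'E'
from cell import *
from h import *
s=robot.observe();M=R.from_rotvec(s['ee_rot']).as_matrix();p=s['eef_pos'];print(s['clock'],p,s['force'],s['ft_torque'],np.degrees(np.arctan2(M[1,2],M[0,2])),s['gripper_width'])
t=tang(-55);h=arc(-55)-.058*t;h[2]=.192
g=p+[0,0,.019]; v=g-h; a=v@t; z=v[2]; rr=np.hypot(a,z); print('rel',a,z,v@np.array([t[1],-t[0],0]))
a0=np.arctan2(z,a)
for k in np.linspace(0,2.2,16)[1:]:
    q=h+ (v@np.array([t[1],-t[0],0]))*np.array([t[1],-t[0],0])+rr*(np.cos(a0+k)*t+np.sin(a0+k)*np.array([0,0,1]))-[0,0,.019]
    print(round(k,2),end=' ');rows(p,M,[(q,71.3,0)])
E
```

```text
4.425 [ 0.57453872 -0.17284997  0.1997481 ] [-0.09577096  1.19731625  1.28499657] [ 0.06940409 -0.06722782  0.01535224] 71.31010829607418 0.014014849105836941
rel 0.10550055472200867 0.026748103472167467 0.0010286784811737726
0.15 [0.001, -0.001, 0.005, -0.252, -0.084, -0.0]
0.29 [0.001, -0.001, 0.005, -0.489, -0.204, -0.0]
0.44 [0.001, -0.001, 0.005, -0.706, -0.358, -0.0]
0.59 [0.001, -0.001, 0.005, -0.898, -0.542, -0.0]
0.73 [0.001, -0.001, 0.005, -1.062, -0.751, -0.0]
0.88 [0.001, -0.001, 0.005, -1.193, -0.983, -0.0]
1.03 [0.001, -0.001, 0.005, -1.288, -1.231, -0.0]
1.17 [0.001, -0.001, 0.005, -1.347, -1.49, -0.0]
1.32 [0.001, -0.001, 0.005, -1.367, -1.755, -0.001]
1.47 [0.001, -0.001, 0.005, -1.348, -2.02, -0.001]
1.61 [0.001, -0.001, 0.005, -1.29, -2.28, -0.001]
1.76 [0.001, -0.001, 0.005, -1.195, -2.528, -0.001]
1.91 [0.001, -0.001, 0.005, -1.065, -2.76, -0.001]
2.05 [0.001, -0.001, 0.005, -0.902, -2.97, -0.001]
2.2 [0.001, -0.001, 0.005, -0.711, -3.154, -0.001]
```

Request:
{"method": "drive_tool", "body": {"moves": [0, 0, 0, -0.25, -0.084, 0, 240, 0, 0, 0, -0.49, -0.204, 0, 240, 0, 0, 0, -0.706, -0.358, 0, 240, 0, 0, 0, -0.9, -0.54, 0, 240, 0, 0, 0, -1.06, -0.75, 0, 240, 0, 0, 0, -1.19, -0.98, 0, 240, 0, 0, 0, -1.29, -1.23, 0, 240, 0, 0, 0, -1.347, -1.49, 0, 240, 0, 0, 0, -1.367, -1.755, 0, 240, 0, 0, 0, -1.348, -2.02, 0, 240, 0, 0, 0, -1.29, -2.28, 0, 240, 0, 0, 0, -1.195, -2.53, 0, 240]}}

```text
clock: 5.92
eef_pos: [0.72, -0.2221, 0.2717]
ee_rot: [-0.967, 1.345, 0.963]
force: [0.4, -0.8, 2.8]
gripper_width: 0.014
```

```bash
python3 - <<'E'
from cell import *
from h import *
s=robot.observe();M=R.from_rotvec(s['ee_rot']).as_matrix();p=s['eef_pos'];print(s['clock'],p,s['force'],s['ft_torque'],s['gripper_width'])
im,d=camera('scene');cv2.imwrite('pics/s2.png',cv2.resize(im[100:300,140:380],None,fx=3,fy=3))
E
```

```text
5.925 [ 0.72000179 -0.22206927  0.27174285] [ 0.44642744 -0.78114018  2.83788693] [-0.18543095  0.12271842  0.01633143] 0.0140400358462645
```

View pics/s2.png

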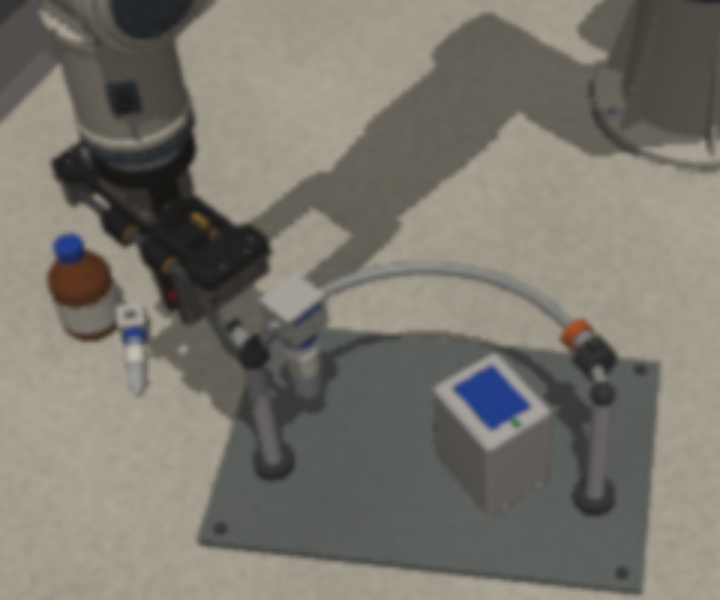

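Request:
{"method": "drive_tool", "body": {"moves": [0, 0, 0, 0.13, -0.23, 0, 240, 0, 0, 0, 0.29, -0.44, 0, 240, 0, 0, 0, 0.48, -0.625, 0, 240, 0, 0, 0, 0.52, -0.65, 0, 240, 0, 0, 0, 0.52, -0.65, 0, 150, 0, 0, 0, 0.52, -0.65, 0, 120, 0, 0, 0, 0.52, -0.65, 0, 120, 0, 0, 0, -0.2, -0.65, 0, 120, 0, 0, 0, -1, -0.6, 0, 120, 0, 0, 0, -1, -0.6, 0, 60]}}

```text
clock: 7.22
eef_pos: [0.7537, -0.2332, 0.3365]
ee_rot: [-0.97, 1.341, 0.96]
force: [-0.1, -1.0, 0.5]
gripper_width: 0.057
```

```bash
python3 - <<'E'
from cell import *
from h import *
s=robot.observe();M=R.from_rotvec(s['ee_rot']).as_matrix();p=s['eef_pos'];print(s['clock'],p,s['force'],s['gripper_width'])
im,d=camera('wrist');cv2.imwrite('pics/w3.png',im)
im,d=camera('scene');cv2.imwrite('pics/s3.png',cv2.resize(im[100:300,140:380],None,fx=3,fy=3))
rows(p,M,[((*arc(-55)[:2],.30),71.3,0),((*arc(-55)[:2],.17),71.3,0)])
E
```

```text
7.225 [ 0.75369184 -0.23318883  0.33652405] [-0.14034497 -1.0012819   0.49915231] 0.056955257693885736
[0.001, 0.002, 0.044, 0.591, 2.364, -0.022]
[0.001, 0.002, 0.044, 2.757, 2.38, -0.022]
```

View pics/s3.png

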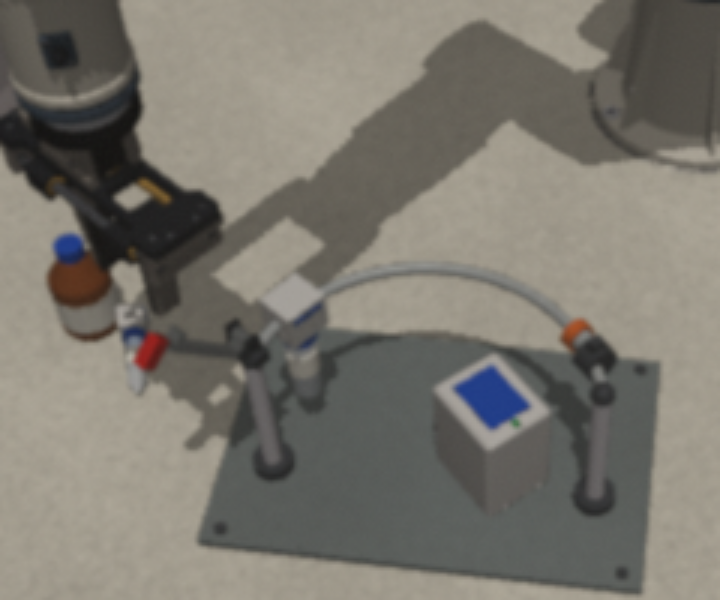

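View pics/w3.png

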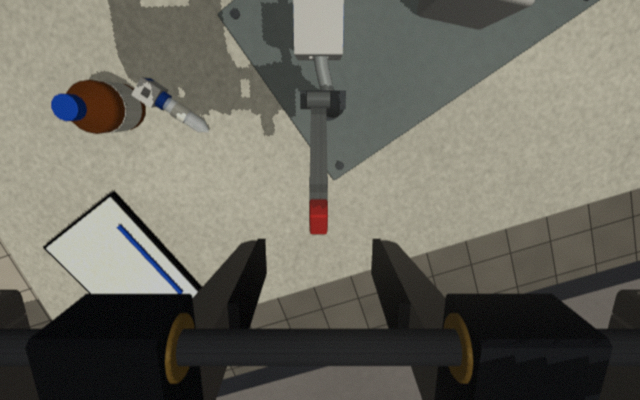

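Request:
{"method": "drive_tool", "body": {"moves": [0, 0, 0, 0, 0.9, 0, 40, 0, 0, 0, 0.2, 1.8, 0, 0, 0, 0, 0, 0.4, 2.37, -0.02, 0, 0, 0, 0, 0.4, 2.37, -0.02, 0, 0, 0, 0, 0.4, 2.37, -0.02, 0]}}

```text
clock: 7.95
eef_pos: [0.6175, -0.1885, 0.3064]
ee_rot: [-0.965, 1.346, 0.966]
force: [0.7, -0.1, 0.5]
gripper_width: 0.0919
```

```bash
python3 - <<'E'
from cell import *
from h import *
s=robot.observe();M=R.from_rotvec(s['ee_rot']).as_matrix();p=s['eef_pos'];print(s['clock'],p,np.degrees(np.arctan2(M[1,2],M[0,2])),s['force'],s['gripper_width'])
im,d=camera('wrist');pw=P('wrist');C=cloud(d,pw)
m=(d>0)&(C[...,2]>.19)&(C[...,2]<.21)&(abs(C[...,0]-.62)<.05)&(abs(C[...,1]+.19)<.05)
X=C[m];print(m.sum(),X.mean(0),cv2.minAreaRect((X[:,:2]*1000).astype(np.float32)))
cv2.imwrite('pics/w4.png',im)
# rod fit
B=[]
w=C-np.array([CX,CY,.18]);rr=np.hypot(w[...,0],w[...,1]);m=(d>0)&(abs(rr-.16)<.02)&(C[...,2]>.165)&(C[...,2]<.2)
vu=np.argwhere(m);X=np.array([planez(u,v,.18,pw) for v,u in vu]);a=np.degrees(np.arctan2(-(X[:,1]-CY),-(X[:,0]-CX)))
for lo in np.arange(-40,60,4):
    k=(a>=lo)&(a<lo+4)
    if k.sum()>5: Y=X[k].mean(0)[:2];print(lo+2,k.sum(),(np.hypot(*(Y-[CX,CY]))-.16).round(4))
E
```

```text
7.95 [ 0.61749401 -0.18849603  0.3063801 ] 71.3097481476966 [ 0.66654919 -0.09711866  0.51293279] 0.09189928618071393
2653 [ 0.62305015 -0.18913226  0.19920745] ((637.3709716796875, -193.62478637695312), (40.625450134277344, 77.79167175292969), 70.57125091552734)
-38 461 -0.0045
-34 385 -0.0065
-30 173 -0.0038
-26 135 -0.0047
-22 117 -0.0053
-18 112 -0.0055
-14 126 -0.0053
-10 153 -0.0047
-6 201 -0.0036
-2 244 -0.0025
2 238 -0.0026
6 243 -0.0027
10 237 -0.0028
14 232 -0.0028
18 228 -0.0029
22 226 -0.0028
26 223 -0.003
30 214 -0.0028
34 206 -0.0028
38 204 -0.0029
42 198 -0.0027
46 193 -0.0026
50 186 -0.0027
54 183 -0.0025
58 176 -0.0024
```

View pics/w4.png

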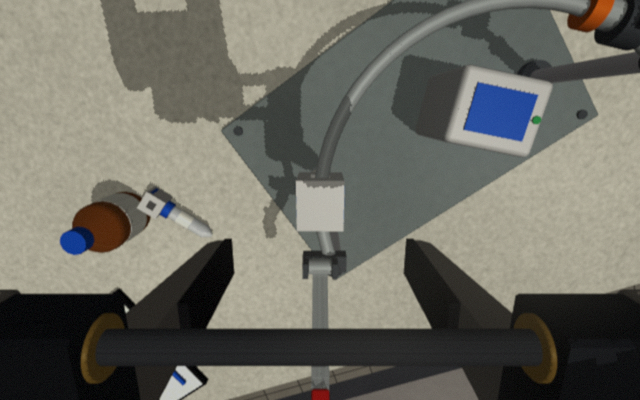

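```bash
python3 - <<'E'
from cell import *
from h import *
im=cv2.imread('pics/w4.png');pw=P('wrist');s=robot.observe();p=s['eef_pos'];M=R.from_rotvec(s['ee_rot']).as_matrix()
hsv=cv2.cvtColor(im,cv2.COLOR_BGR2HSV);m=np.zeros((400,640),np.uint8);m[165:245,285:355]=((hsv[...,2]>150)&(hsv[...,1]<40))[165:245,285:355]
k,l,st,_=cv2.connectedComponentsWithStats(m);i=1+st[1:,4].argmax();print(st[i])
u=st[i,0]+st[i,2]/2-.5;v=st[i,1]+st[i,3]/2-.5
X=planez(u,v,.1985,pw);print('block',X,'model',arc(-55),'tcp-frame offset',M.T@(X-p))
for e in [(st[i,0],v),(st[i,0]+st[i,2],v),(u,st[i,1]),(u,st[i,1]+st[i,3])]: print(M.T@(planez(*e,.1985,pw)-X))
rows(p,M,[((*X[:2],.165),71.3,0)])
E
```

```text
[ 285  181   59   64 2478]
block [ 0.62630778 -0.19470242  0.1985    ] model [ 0.61920192 -0.18905364  0.18      ] tcp-frame offset [ 0.10804151 -0.00989159 -0.003037  ]
[-8.34556920e-07 -2.51780315e-05 -2.45898522e-02]
[8.63347771e-07 2.60466325e-05 2.54381620e-02]
[1.34471371e-06 2.72165391e-02 6.91016926e-05]
[-1.46256635e-06 -2.96018357e-02 -7.51578643e-05]
[0.001, 0.0, -0.0, 2.359, -0.165, -0.051]
```

```bash
python3 - <<'E'
from cell import *
from h import *
im=cv2.imread('pics/w4.png');pw=P('wrist');s=robot.observe();p=s['eef_pos'];M=R.from_rotvec(s['ee_rot']).as_matrix()
g=im.astype(int).mean(2)
print(g[205,288:352].astype(int));print(g[172:240,308].astype(int))
for u,v in [(319.7,205.5)]:
    X=planez(u,v,.1985,pw);print(X,arc(-55),M.T@(X-p));t=tang(-55);print('along tangent vs model',(X-arc(-55))@t)
cv2.imwrite('pics/w4c.png',cv2.resize(im[150:260,260:380],None,fx=5,fy=5,interpolation=cv2.INTER_NEAREST))
E
```

```text
[ 97  99 101  97  97  97  97 111 153 176 177 177 178 179 177 179 180 177
 180 178 179 180 179 176 181 180 178 179 181 180 177 180 178 180 179 178
 178 179 179 179 180 180 180 179 181 178 181 181 182 182 180 179 182 185
 182 172 121  95  96  96  98  99  97  96]
[ 79  72  69  69  72  71  74  69  84  98 109 108 107 108 121 155 174 177
 179 180 180 178 179 177 179 178 180 177 177 178 179 179 179 179 179 179
 180 179 179 181 180 176 177 180 178 177 179 177 181 176 177 178 178 180
 178 179 177 176 163 131 105 100  99 100 100  99  98 102]
[ 0.62200436 -0.1881566   0.1985    ] [ 0.61920192 -0.18905364  0.18      ] [ 0.10804198 -0.00371716  0.00178417]
along tangent vs model -0.002366890750897926
```

View pics/w4c.png

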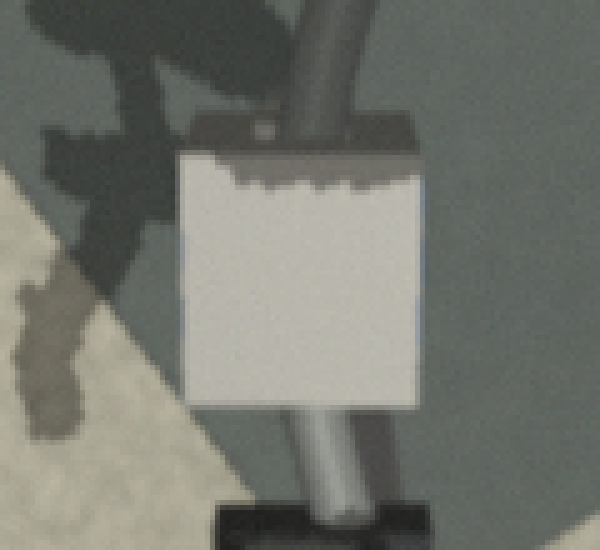

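Request:
{"method": "drive_tool", "body": {"moves": [0, 0, 0, 0.8, -0.03, 0.02, 0, 0, 0, 0, 1.6, -0.06, 0.03, 0, 0, 0, 0, 2.2, -0.06, 0.03, 0, 0, 0, 0, 2.41, -0.06, 0.03, 0, 0, 0, 0, 2.41, -0.06, 0.03, 60, 0, 0, 0, 2.41, -0.06, 0.03, 110, 0, 0, 0, 2.41, -0.06, 0.03, 200, 0, 0, 0, 2.41, -0.06, 0.03, 200, 0, 0, 0, 2.41, -0.06, 0.03, 200], "grip_force": 20}}

```text
clock: 9.12
eef_pos: [0.6213, -0.1879, 0.1628]
ee_rot: [-0.966, 1.346, 0.965]
force: [0.7, 1.6, -0.3]
gripper_width: 0.0444
```

```bash
python3 - <<'E'
from cell import *
from h import *
s=robot.observe();M=R.from_rotvec(s['ee_rot']).as_matrix();p=s['eef_pos'];print(s['clock'],p,np.degrees(np.arctan2(M[1,2],M[0,2])),s['force'],s['ft_torque'],s['gripper_width'])
v=p[:2]-[CX,CY];print(np.hypot(*v),90-(np.degrees(np.arctan2(v[1],v[0]))-np.degrees(YAW)))
im,d=camera('scene');cv2.imwrite('pics/s5.png',cv2.resize(im[100:300,140:380],None,fx=3,fy=3))
E
```

```text
9.125 [ 0.62128207 -0.18788739  0.16277221] 71.30764533711455 [ 0.69981457  1.55109827 -0.27744197] [ 0.07926231 -0.02871249  0.02313292] 0.04444797179104991
0.15823643765099468 214.4219422506768
```

View pics/s5.png

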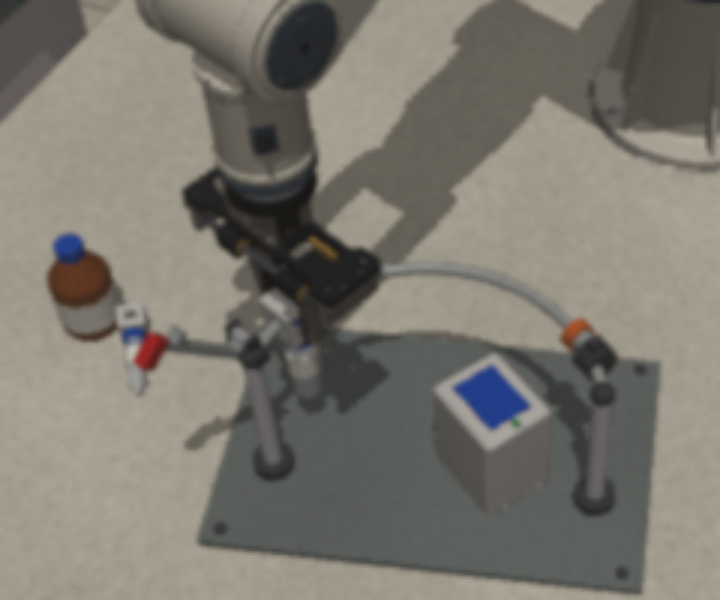

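Request:
{"method": "drive_tool", "body": {"moves": [0, 0, 0, 0, 0, 0, 200, 0, 0, 0, 0, 0, 0, 200, 0, 0, 0, 0, 0, 0, 200]}}

```text
clock: 9.55
eef_pos: [0.6212, -0.188, 0.1627]
ee_rot: [-0.966, 1.346, 0.965]
force: [-0.9, -0.1, 4.5]
gripper_width: 0.04
```

```bash
cat > st.py <<'E'
from cell import *
from h import *
import sys
s=robot.observe();M=R.from_rotvec(s['ee_rot']).as_matrix();p=s['eef_pos'];th=np.degrees(np.arctan2(M[1,2],M[0,2]))
v=p[:2]-[CX,CY];c,q=np.cos(YAW),np.sin(YAW);g=np.array([c*v[0]+q*v[1],-q*v[0]+c*v[1]]);pp=np.degrees(np.arctan2(g[1],-g[0]))
t=tang(pp);f=s['force'];rad=np.array([-t[1],t[0],0])  # outward?
rad=np.array([v[0],v[1],0])/np.hypot(*v)
print('clk',s['clock'],'pos',p.round(4),'th',round(th,2),'tangent-90',round(np.degrees(np.arctan2(t[1],t[0]))-90,2),'p',pp.round(2),'r',np.hypot(*v).round(4),'F tan/rad/z',(f@t).round(1),(f@rad).round(1),f[2].round(1),'T',s['ft_torque'].round(2),'w',s['gripper_width'].round(4))
E
python3 st.py
```

```text
Traceback (most recent call last):
  File "st.py", line 8, in <module>
    print('clk',s['clock'],'pos',p.round(4),'th',round(th,2),'tangent-90',round(np.degrees(np.arctan2(t[1],t[0]))-90,2),'p',pp.round(2),'r',np.hypot(*v).round(4),'F tan/rad/z',(f@t).round(1),(f@rad).round(1),f[2].round(1),'T',s['ft_torque'].round(2),'w',s['gripper_width'].round(4))
                                                                                                                                                                                                                                                              ^^^^^^^^^^^^^^^^^^^^^^^^
AttributeError: 'float' object has no attribute 'round'
```

```bash
sed -i "s/s\['gripper_width'\].round(4)/round(s['gripper_width'],4)/" st.py; cat > plan.py <<'E'
from st import *
def go(p1,step,r,z=.1627,toff=0,n=None):
    a=pp
    k=int(np.ceil((p1-pp)/step))
    r0=np.hypot(*v)
    for i in range(1,k+1):
        a=pp+(p1-pp)*i/k; rr=r0+(r-r0)*min(1,i/3); t=tang(a)
        X=arc(a,rr,z);print(round(a,1),end=' ');rows(p,M,[(X,np.degrees(np.arctan2(t[1],t[0]))-90+toff,0)])
if __name__=='__main__':
    go(*map(float,sys.argv[1:]))
E
python3 plan.py -40 4 .1587
```

```text
clk 9.55 pos [ 0.6212 -0.188   0.1627] th 71.31 tangent-90 71.88 p -55.58 r 0.1584 F tan/rad/z 0.8 0.4 4.5 T [-0.12  0.31 -0.03] w 0.04
-51.7 [0.333, -0.001, 0.002, -0.001, 0.179, 0.002]
-47.8 [0.722, -0.0, 0.002, -0.001, 0.358, 0.017]
-43.9 [1.111, -0.0, 0.002, -0.001, 0.536, 0.044]
-40.0 [1.501, -0.0, 0.002, -0.001, 0.711, 0.084]
```

Request:
{"method": "drive_tool", "body": {"moves": [0.33, 0, 0, 0, 0.179, 0.002, 200, 0.72, 0, 0, 0, 0.358, 0.017, 200, 1.11, 0, 0, 0, 0.536, 0.044, 200, 1.5, 0, 0, 0, 0.711, 0.084, 200, 1.5, 0, 0, 0, 0.711, 0.084, 200]}}

```text
clock: 10.18
eef_pos: [0.582, -0.169, 0.1626]
ee_rot: [-0.766, 1.431, 0.767]
force: [-3.0, 2.4, 5.1]
gripper_width: 0.04
```

```bash
python3 plan.py 5 4 .1587
```

```text
clk 10.175 pos [ 0.582  -0.169   0.1626] th 56.34 tangent-90 56.07 p -39.77 r 0.1585 F tan/rad/z 3.9 -0.3 5.1 T [ 0.25  0.45 -0.03] w 0.04
-36.0 [0.4, 0.001, -0.002, -0.001, 0.172, 0.005]
-32.3 [0.773, 0.001, -0.002, -0.001, 0.343, 0.022]
-28.6 [1.146, 0.001, -0.002, -0.001, 0.513, 0.049]
-24.8 [1.519, 0.001, -0.002, -0.001, 0.681, 0.089]
-21.1 [1.893, 0.001, -0.002, -0.001, 0.845, 0.14]
-17.4 [2.266, 0.001, -0.003, -0.001, 1.006, 0.201]
-13.7 [2.639, 0.001, -0.003, -0.001, 1.163, 0.272]
-9.9 [3.012, 0.001, -0.003, -0.001, 1.315, 0.354]
-6.2 [3.385, 0.001, -0.003, -0.001, 1.461, 0.445]
-2.5 [3.758, 0.001, -0.003, -0.001, 1.601, 0.545]
1.3 [4.131, 0.0, -0.003, -0.001, 1.733, 0.655]
5.0 [4.504, 0.0, -0.003, -0.001, 1.859, 0.773]
```

Request:
{"method": "drive_tool", "body": {"moves": [0.4, 0, 0, -0.015, 0.172, 0.005, 200, 0.77, 0, 0, -0.015, 0.343, 0.022, 200, 1.15, 0, 0, -0.015, 0.513, 0.049, 200, 1.52, 0, 0, -0.015, 0.681, 0.089, 200, 1.89, 0, 0, -0.015, 0.845, 0.14, 200]}}

```text
clock: 10.8
eef_pos: [0.5446, -0.1342, 0.1627]
ee_rot: [-0.511, 1.51, 0.511]
force: [0.1, -0.5, -1.1]
gripper_width: 0.04
```

```bash
python3 plan.py 12 4 .1587 .1627
```

```text
clk 10.8 pos [ 0.5446 -0.1342  0.1627] th 37.39 tangent-90 37.52 p -21.22 r 0.1587 F tan/rad/z -0.5 0.2 -1.1 T [-0.17 -0.07  0.02] w 0.04
-17.5 [0.356, -0.003, -0.004, -0.0, 0.17, 0.005]
-13.8 [0.725, -0.003, -0.003, -0.0, 0.34, 0.022]
-10.1 [1.094, -0.003, -0.003, -0.0, 0.508, 0.049]
-6.5 [1.464, -0.003, -0.003, 0.0, 0.674, 0.086]
-2.8 [1.833, -0.003, -0.003, 0.0, 0.838, 0.135]
0.9 [2.202, -0.003, -0.003, 0.0, 0.997, 0.193]
4.6 [2.571, -0.004, -0.003, 0.0, 1.153, 0.262]
8.3 [2.94, -0.004, -0.003, 0.0, 1.304, 0.341]
12.0 [3.309, -0.004, -0.003, 0.0, 1.45, 0.43]
```

Forces near zero; carry on.

Request:
{"method": "drive_tool", "body": {"moves": [0.36, 0, 0, 0, 0.17, 0.005, 200, 0.73, 0, 0, 0, 0.34, 0.022, 200, 1.09, 0, 0, 0, 0.508, 0.049, 200, 1.46, 0, 0, 0, 0.674, 0.086, 200, 1.83, 0, 0, 0, 0.838, 0.135, 200, 2.2, 0, 0, 0, 0.997, 0.193, 200, 2.57, 0, 0, 0, 1.153, 0.262, 200, 2.94, 0, 0, 0, 1.304, 0.341, 200, 3.31, 0, 0, 0, 1.45, 0.43, 200]}}

```text
clock: 11.92
eef_pos: [0.5122, -0.0493, 0.1627]
ee_rot: [-0.059, 1.571, 0.059]
force: [0.7, -0.8, -1.8]
gripper_width: 0.0399
```

```bash
python3 plan.py 28 4 .1587 .1627; python3 - <<'E'
from cell import *
from h import *
for n in ['top','scene','wrist']:
    im,d=camera(n);cv2.imwrite(f'pics/{n}6.png',im if n=='wrist' else cv2.resize(im[120:300,180:420],None,fx=3,fy=3))
E
```

```text
clk 11.925 pos [ 0.5122 -0.0493  0.1627] th 4.29 tangent-90 4.25 p 12.05 r 0.1587 F tan/rad/z -0.9 -0.7 -1.8 T [-0.17  0.05  0.01] w 0.0399
16.0 [0.403, -0.006, -0.001, 0.0, 0.184, 0.006]
20.0 [0.802, -0.006, -0.001, 0.0, 0.367, 0.026]
24.0 [1.2, -0.006, -0.0, 0.0, 0.548, 0.058]
28.0 [1.599, -0.006, -0.0, 0.0, 0.727, 0.102]
```

View pics/scene6.png

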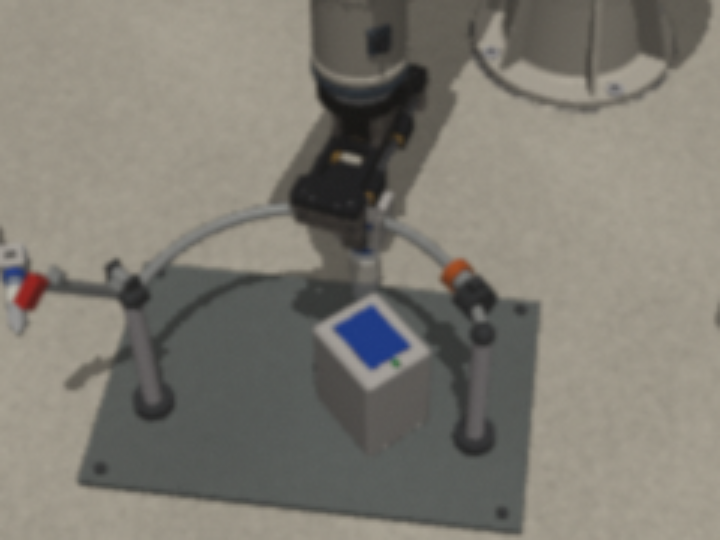

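View pics/wrist6.png

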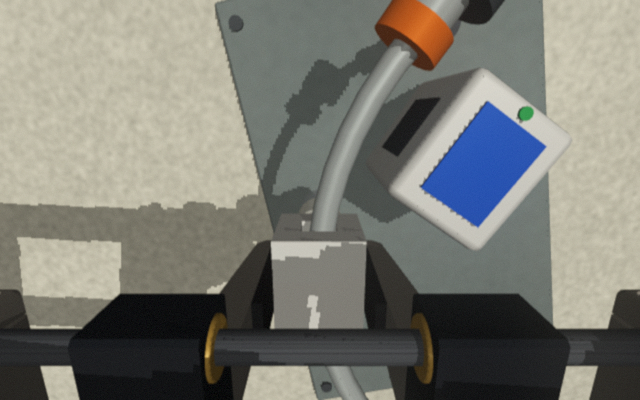

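```bash
python3 - <<'E'
from cell import *
from h import *
pw=P('wrist')
for u,v in [(402,54),(398,60),(406,46)]:
    X=planez(u,v,.18,pw);v=X[:2]-[CX,CY];c,q=np.cos(YAW),np.sin(YAW);g=np.array([c*v[0]+q*v[1],-q*v[0]+c*v[1]]);print(X,np.degrees(np.arctan2(g[1],-g[0])),np.hypot(*g))
E
```

```text
[0.53994032 0.05124586 0.18      ] 50.50528040616213 0.1578659510632623
[0.53861694 0.04882915 0.18      ] 49.5083011642355 0.15762570160052145
[0.54114059 0.05439223 0.18      ] 51.68860424457835 0.15867589107886967
```

Request:
{"method": "drive_tool", "body": {"moves": [0.4, 0, 0, 0, 0.184, 0.006, 200, 0.8, 0, 0, 0, 0.367, 0.026, 200, 1.2, 0, 0, 0, 0.548, 0.058, 200, 1.6, 0, 0, 0, 0.727, 0.102, 200]}}

```text
clock: 12.58
eef_pos: [0.5152, -0.0057, 0.1628]
ee_rot: [0.16, 1.566, -0.16]
force: [0.3, -0.3, -1.5]
gripper_width: 0.04
```

```bash
python3 plan.py 44 2 .1587 .1627
```

```text
clk 12.575 pos [ 0.5152 -0.0057  0.1628] th -11.69 tangent-90 -11.58 p 27.88 r 0.1586 F tan/rad/z -0.3 -0.3 -1.5 T [-0.01  0.06 -0.04] w 0.04
29.7 [0.168, -0.005, 0.001, 0.002, 0.083, 0.0]
31.5 [0.347, -0.005, 0.001, 0.002, 0.165, 0.003]
33.3 [0.526, -0.005, 0.001, 0.002, 0.248, 0.009]
35.0 [0.705, -0.005, 0.001, 0.002, 0.33, 0.018]
36.8 [0.884, -0.005, 0.002, 0.002, 0.412, 0.029]
38.6 [1.064, -0.005, 0.002, 0.002, 0.493, 0.043]
40.4 [1.243, -0.005, 0.002, 0.002, 0.574, 0.06]
42.2 [1.422, -0.005, 0.002, 0.002, 0.655, 0.079]
44.0 [1.601, -0.005, 0.002, 0.002, 0.735, 0.1]
```

Request:
{"method": "drive_tool", "body": {"moves": [0.17, 0, 0, 0, 0.083, 0, 200, 0.35, 0, 0, 0, 0.165, 0.003, 200, 0.53, 0, 0, 0, 0.248, 0.009, 200, 0.7, 0, 0, 0, 0.33, 0.018, 200, 0.88, 0, 0, 0, 0.412, 0.029, 200, 1.06, 0, 0, 0, 0.493, 0.043, 200, 1.24, 0, 0, 0, 0.574, 0.06, 200]}}

```text
clock: 13.45
eef_pos: [0.5257, 0.0271, 0.1628]
ee_rot: [0.329, 1.547, -0.329]
force: [-0.0, -0.5, -2.4]
gripper_width: 0.0399
```

```bash
python3 plan.py 48 0.8 .1587 .1627
```

```text
clk 13.45 pos [0.5257 0.0271 0.1628] th -24.01 tangent-90 -24.05 p 40.35 r 0.1585 F tan/rad/z -0.5 -0.2 -2.4 T [-0.08  0.09  0.02] w 0.0399
41.1 [0.08, -0.004, 0.003, 0.002, 0.035, -0.001]
41.9 [0.157, -0.004, 0.003, 0.002, 0.071, -0.001]
42.6 [0.233, -0.004, 0.003, 0.002, 0.106, -0.001]
43.4 [0.31, -0.004, 0.003, 0.002, 0.141, 0.001]
44.2 [0.386, -0.004, 0.003, 0.002, 0.176, 0.003]
44.9 [0.463, -0.004, 0.003, 0.002, 0.212, 0.006]
45.7 [0.539, -0.004, 0.003, 0.002, 0.247, 0.009]
46.5 [0.616, -0.004, 0.003, 0.002, 0.282, 0.012]
47.2 [0.692, -0.004, 0.003, 0.002, 0.317, 0.016]
48.0 [0.769, -0.004, 0.003, 0.002, 0.352, 0.021]
```

Request:
{"method": "drive_tool", "body": {"moves": [0.08, 0, 0, 0, 0.035, 0, 200, 0.16, 0, 0, 0, 0.071, 0, 200, 0.23, 0, 0, 0, 0.106, 0, 200, 0.31, 0, 0, 0, 0.141, 0.001, 200, 0.39, 0, 0, 0, 0.176, 0.003, 200], "grip_force": 30}}

```text
clock: 14.08
eef_pos: [0.5295, 0.0365, 0.1631]
ee_rot: [0.382, 1.538, -0.385]
force: [-3.4, -4.1, -0.6]
gripper_width: 0.0401
```

```bash
python3 plan.py 49 0.5 .1587 .1627
```

```text
clk 14.075 pos [0.5295 0.0365 0.1631] th -28.02 tangent-90 -27.68 p 43.98 r 0.1592 F tan/rad/z -5.2 1.1 -0.6 T [-0.69  0.61 -0.02] w 0.0401
44.4 [0.012, -0.005, 0.009, 0.006, 0.021, 0.003]
44.9 [0.058, -0.005, 0.009, 0.006, 0.042, 0.005]
45.4 [0.103, -0.005, 0.009, 0.006, 0.063, 0.008]
45.8 [0.149, -0.005, 0.009, 0.006, 0.084, 0.009]
46.3 [0.194, -0.005, 0.009, 0.006, 0.105, 0.009]
46.7 [0.24, -0.005, 0.009, 0.006, 0.126, 0.01]
47.2 [0.286, -0.005, 0.009, 0.006, 0.147, 0.011]
47.6 [0.331, -0.005, 0.009, 0.006, 0.168, 0.012]
48.1 [0.377, -0.005, 0.009, 0.006, 0.189, 0.014]
48.5 [0.422, -0.005, 0.01, 0.006, 0.21, 0.015]
49.0 [0.468, -0.005, 0.01, 0.006, 0.231, 0.017]
```

Request:
{"method": "drive_tool", "body": {"moves": [0.03, 0, 0, 0, 0.021, 0, 200, 0.08, 0, 0, 0, 0.042, 0, 200, 0.12, 0, 0, 0, 0.063, 0.001, 200, 0.16, 0, 0, 0, 0.084, 0.002, 200, 0.2, 0, 0, 0, 0.105, 0.003, 200]}}

```text
clock: 14.7
eef_pos: [0.5322, 0.0421, 0.163]
ee_rot: [0.41, 1.534, -0.412]
force: [-4.9, -2.5, 0.0]
gripper_width: 0.0397
```

```bash
python3 plan.py 49 0.5 .1587 .1627
```

```text
clk 14.7 pos [0.5322 0.0421 0.163 ] th -30.0 tangent-90 -29.94 p 46.24 r 0.1596 F tan/rad/z -4.6 3.0 0.0 T [-0.54  0.9  -0.03] w 0.0397
46.7 [0.04, -0.01, 0.01, 0.005, 0.021, 0.005]
47.2 [0.086, -0.01, 0.01, 0.004, 0.043, 0.01]
47.6 [0.132, -0.01, 0.01, 0.004, 0.064, 0.016]
48.1 [0.178, -0.01, 0.01, 0.004, 0.085, 0.016]
48.5 [0.224, -0.01, 0.01, 0.004, 0.106, 0.017]
49.0 [0.27, -0.01, 0.01, 0.004, 0.128, 0.018]
```

Request:
{"method": "drive_tool", "body": {"moves": [0.04, 0, 0, 0, 0.021, 0.006, 200, 0.08, 0, 0, 0, 0.043, 0.01, 200, 0.12, 0, 0, 0, 0.06, 0.014, 200]}}

```text
clock: 15.08
eef_pos: [0.534, 0.0447, 0.1627]
ee_rot: [0.425, 1.532, -0.428]
force: [-7.8, -6.9, 2.5]
gripper_width: 0.0394
```

```bash
python3 plan.py 49 0.5 .1587 .1627
```

```text
clk 15.075 pos [0.534  0.0447 0.1627] th -31.18 tangent-90 -31.04 p 47.34 r 0.1593 F tan/rad/z -9.9 3.2 2.5 T [-1.05  1.52  0.18] w 0.0394
47.8 [0.027, -0.017, 0.017, -0.0, 0.019, 0.003]
48.2 [0.069, -0.016, 0.017, -0.0, 0.038, 0.007]
48.6 [0.11, -0.016, 0.017, -0.001, 0.058, 0.011]
49.0 [0.152, -0.016, 0.017, -0.001, 0.077, 0.011]
```

Request:
{"method": "drive_tool", "body": {"moves": [0.03, 0, 0, 0, 0.02, 0.003, 200, 0.05, 0, 0, 0, 0.03, 0.005, 200]}}

```text
clock: 15.32
eef_pos: [0.5339, 0.0447, 0.1627]
ee_rot: [0.429, 1.533, -0.437]
force: [-12.4, -12.9, 6.6]
gripper_width: 0.0401
```

```bash
python3 st.py; python3 - <<'E'
from cell import *
from h import *
for n in ['scene','wrist']:
    im,d=camera(n);cv2.imwrite(f'pics/{n}7.png',im if n=='wrist' else cv2.resize(im[160:260,260:380],None,fx=5,fy=5,interpolation=cv2.INTER_CUBIC))
E
```

```text
clk 15.325 pos [0.5339 0.0447 0.1627] th -31.64 tangent-90 -31.04 p 47.34 r 0.1595 F tan/rad/z -17.5 3.9 6.6 T [-1.95  2.22  0.31] w 0.0401
```

View pics/scene7.png

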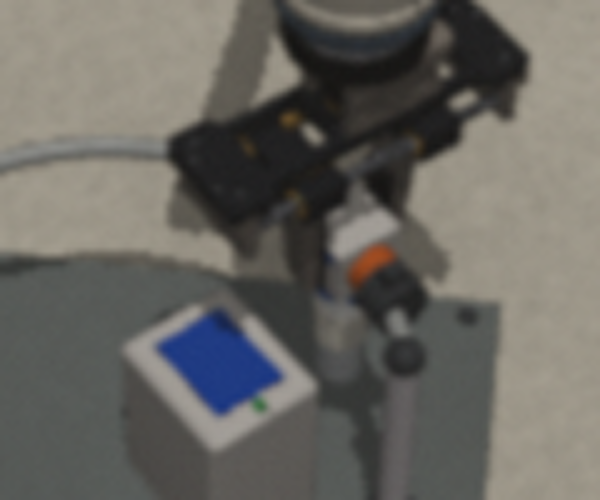

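View pics/wrist7.png

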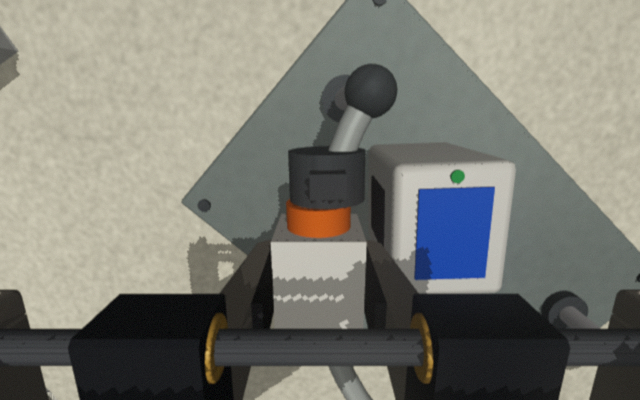

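Request:
{"method": "drive_tool", "body": {"moves": [-0.02, 0, 0, 0, -0.015, 0, 200, -0.02, 0, 0, 0, -0.015, 0, 120, -0.02, 0, 0, 0, -0.015, 0, 60, -0.02, 0, 0, 0, -0.015, 0, 20, -0.02, 0, 0, 0, -0.015, 0, 20, -0.02, 0, 0, 0, -0.015, 0, 20]}}

```text
clock: 16.18
eef_pos: [0.5367, 0.0459, 0.1632]
ee_rot: [0.431, 1.527, -0.431]
force: [-0.6, -0.8, 0.1]
gripper_width: 0.0843
```

```bash
python3 st.py
```

```text
clk 16.175 pos [0.5367 0.0459 0.1632] th -31.49 tangent-90 -31.93 p 48.23 r 0.1576 F tan/rad/z -1.0 0.1 0.1 T [-0.08  0.07  0.02] w 0.0843
```

Request:
{"method": "drive_tool", "body": {"moves": [0, 0, 0, -0.5, -0.02, 0, 20, 0, 0, 0, -1.3, -0.02, 0, 20, 0, 0, 0, -2.2, -0.02, 0, 20, 0, 0, 0, -3, -0.5, 0, 20, 0, 0, 0, -3, -1.4, 0, 20, 0, 0, 0, -3, -1.4, 0, 20]}}

```text
clock: 16.92
eef_pos: [0.4916, -0.0278, 0.3441]
ee_rot: [0.432, 1.526, -0.433]
force: [0.2, 1.3, -0.3]
gripper_width: 0.0847
```

```bash
python3 st.py; python3 - <<'E'
from cell import *
from h import *
for n in ['scene','wrist','top']:
    im,d=camera(n);cv2.imwrite(f'pics/{n}8.png',im if n=='wrist' else cv2.resize(im[120:270,160:400],None,fx=3.3,fy=3.3,interpolation=cv2.INTER_CUBIC))
E
```

```text
clk 16.925 pos [ 0.4916 -0.0278  0.3441] th -31.63 tangent-90 -3.11 p 19.41 r 0.1792 F tan/rad/z 1.3 -0.1 -0.3 T [-0.06  0.15 -0.03] w 0.0847
```

View pics/scene8.png

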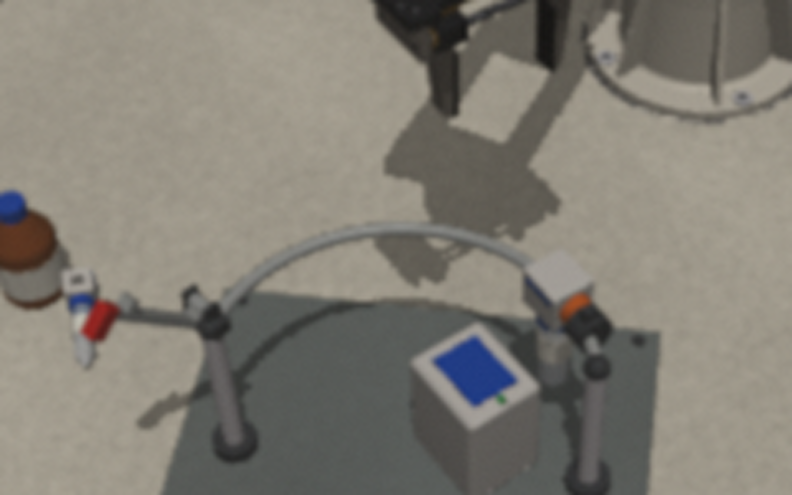

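View pics/wrist8.png

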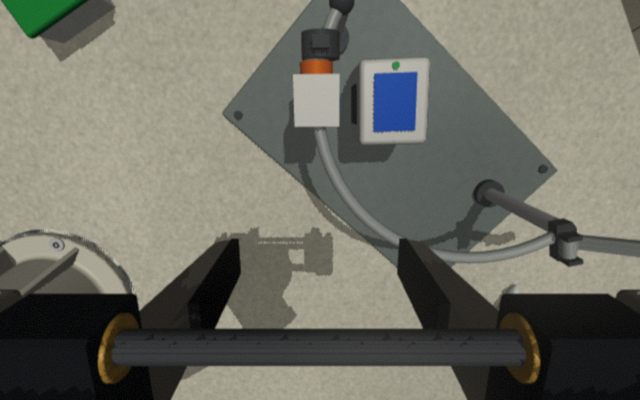

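```bash
python3 - <<'E'
import cv2
a=cv2.imread('pics/wrist8.png')[0:140,270:360];b=cv2.imread('pics/wrist6.png')[0:90,360:500]
cv2.imwrite('pics/c8.png',cv2.hconcat([cv2.resize(a,(360,560),interpolation=cv2.INTER_CUBIC),cv2.copyMakeBorder(cv2.resize(b,(420,270)),0,290,0,0,cv2.BORDER_CONSTANT)]))
E
```

```text
(no output)
```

View pics/c8.png

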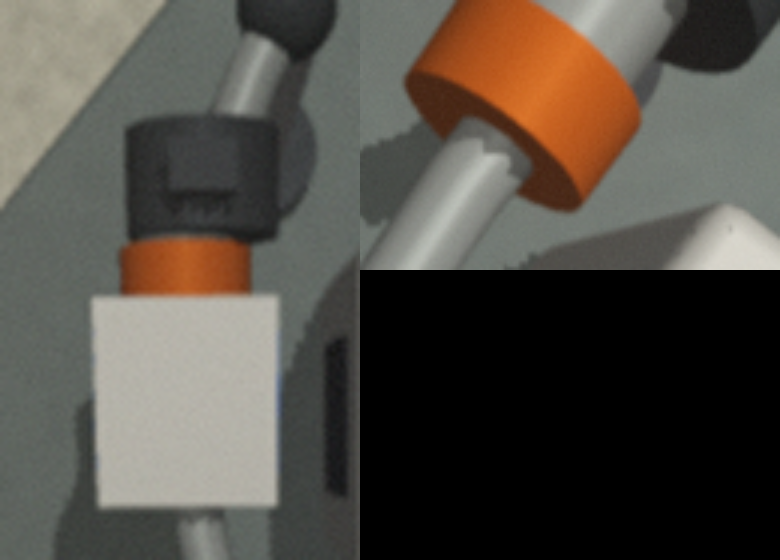

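```bash
cat > m.py <<'E'
from st import *
import sys
im=cv2.imread(sys.argv[1]);pw=P('wrist')
hsv=cv2.cvtColor(im,cv2.COLOR_BGR2HSV);m=((hsv[...,2]>150)&(hsv[...,1]<30)).astype(np.uint8);k=np.zeros_like(m);k[60:140,280:350]=1;m&=k
n,l,stt,_=cv2.connectedComponentsWithStats(m);i=1+stt[1:,4].argmax();rc=cv2.minAreaRect(np.argwhere(l==i)[:,::-1].astype(np.float32));print(stt[i],rc)
u,vv=rc[0];X=planez(u,vv,.1985,pw)
w=X[:2]-[CX,CY];g=np.array([c*w[0]+q*w[1],-q*w[0]+c*w[1]]);a=np.degrees(np.arctan2(g[1],-g[0]));print(X,'p',a,'r',np.hypot(*g))
rows(p,M,[((*X[:2],.25),-31.3,0),((*X[:2],.163),-31.3,0)])
E
python3 m.py pics/wrist8.png
```

```text
clk 17.075 pos [ 0.493  -0.0255  0.3431] th -31.52 tangent-90 -3.86 p 20.16 r 0.1779 F tan/rad/z 0.4 -0.2 1.0 T [-0.07  0.06  0.02] w 0.0845
[ 293   74   46   52 2305] ((315.5, 99.5), (51.0, 45.0), 90.0)
[0.53572535 0.04763173 0.1985    ] p 48.578957151259544 r 0.1594102145483152
[-0.022, -0.0, -0.003, 1.552, 1.411, -0.03]
[-0.022, -0.0, -0.003, 3.002, 1.41, -0.03]
```

Request:
{"method": "drive_tool", "body": {"moves": [0, 0, 0, 0, 0.9, 0, 20, 0, 0, 0, 0.8, 1.37, -0.02, 20, 0, 0, 0, 1.6, 1.37, -0.02, 20, 0, 0, 0, 2.4, 1.37, -0.02, 20, 0, 0, 0, 2.85, 1.37, -0.02, 20, 0, 0, 0, 3, 1.37, -0.02, 20, 0, 0, 0, 3, 1.37, -0.02, 100, 0, 0, 0, 3, 1.37, -0.02, 200, 0, 0, 0, 3, 1.37, -0.02, 200, 0, 0, 0, 3, 1.37, -0.02, 200, 0, 0, 0, 3, 1.37, -0.02, 200, 0, 0, 0, 3, 1.37, -0.02, 200], "grip_force": 30}}

```text
clock: 18.58
eef_pos: [0.5348, 0.0449, 0.1637]
ee_rot: [0.431, 1.527, -0.431]
force: [-1.7, 0.7, 5.0]
gripper_width: 0.0397
```

```bash
python3 plan.py 49 0.5 .1595 .163
```

```text
clk 18.575 pos [0.5348 0.0449 0.1637] th -31.49 tangent-90 -31.27 p 47.57 r 0.1587 F tan/rad/z -0.3 1.8 5.0 T [-0.08  0.36 -0.  ] w 0.0397
48.0 [0.025, 0.002, -0.002, 0.012, 0.022, -0.004]
48.5 [0.073, 0.002, -0.002, 0.012, 0.044, -0.009]
49.0 [0.121, 0.002, -0.002, 0.012, 0.066, -0.013]
```

Request:
{"method": "drive_tool", "body": {"moves": [0, 0, 0, -0.012, 0.012, 0, 200, 0, 0, 0, -0.012, 0.024, 0, 200, 0, 0, 0, -0.012, 0.03, 0, 200, 0, 0, 0, -0.012, 0.03, 0, 200]}}

```text
clock: 19.08
eef_pos: [0.5348, 0.045, 0.1637]
ee_rot: [0.428, 1.529, -0.433]
force: [-1.7, -8.7, 3.0]
gripper_width: 0.0395
```

```bash
python3 st.py
```

```text
clk 19.075 pos [0.5348 0.045  0.1637] th -31.46 tangent-90 -31.31 p 47.61 r 0.1588 F tan/rad/z -8.3 -3.0 3.0 T [-1.45  0.58  0.03] w 0.0395
```

Request:
{"method": "drive_tool", "body": {"moves": [0, 0, 0, 0, 0.015, 0, 200, 0, 0, 0, 0, 0.03, 0, 200, 0, 0, 0, 0, 0.045, 0, 200, 0, 0, 0, 0, 0.045, 0, 200]}}

```text
clock: 19.58
eef_pos: [0.5349, 0.0451, 0.1637]
ee_rot: [0.424, 1.53, -0.435]
force: [-7.7, -19.9, 9.7]
gripper_width: 0.0398
```

```bash
python3 st.py
```

```text
clk 19.575 pos [0.5349 0.0451 0.1637] th -31.42 tangent-90 -31.36 p 47.66 r 0.1588 F tan/rad/z -21.0 -3.8 9.7 T [-3.23  1.42  0.1 ] w 0.0398
```

Request:
{"method": "drive_tool", "body": {"moves": [0, 0, 0, 0, -0.03, 0, 200, 0, 0, 0, 0, -0.05, 0, 200, 0, 0, 0, 0, -0.05, 0, 120, 0, 0, 0, 0, -0.05, 0, 60, 0, 0, 0, 0, -0.05, 0, 15, 0, 0, 0, 0, -0.05, 0, 15, 0, 0, 0, 0, -0.05, 0, 15, 0, 0, 0, -0.6, -0.05, 0, 15, 0, 0, 0, -1.5, -0.05, 0, 15, 0, 0, 0, -2.4, -0.05, 0, 15, 0, 0, 0, -3, -0.6, 0, 15, 0, 0, 0, -3, -1.4, 0, 15]}}

```text
clock: 21.08
eef_pos: [0.4945, -0.0231, 0.3471]
ee_rot: [0.43, 1.522, -0.428]
force: [0.4, 0.1, -0.7]
gripper_width: 0.0866
```

Request:
{"method": "drive_tool", "body": {"moves": [0, 0, 0, 0, 0, 0, 15, 0, 0, 0, 0, 0, 0, 15]}}

```text
clock: 21.32
eef_pos: [0.4933, -0.0228, 0.3439]
ee_rot: [0.432, 1.527, -0.431]
force: [0.2, -0.7, 0.6]
gripper_width: 0.0865
```

```bash
python3 st.py; python3 - <<'E'
from cell import *
from h import *
im,d=camera('wrist');cv2.imwrite('pics/wrist9.png',im);a=cv2.resize(im[0:140,260:380],None,fx=4,fy=4,interpolation=cv2.INTER_CUBIC)
im,d=camera('scene');cv2.imwrite('pics/scene9.png',im);b=cv2.resize(im[170:290,160:380],None,fx=2.8,fy=2.8,interpolation=cv2.INTER_CUBIC)
cv2.imwrite('pics/c9.png',a);cv2.imwrite('pics/d9.png',b)
E
python3 m.py pics/wrist9.png
```

```text
clk 21.325 pos [ 0.4933 -0.0228  0.3439] th -31.53 tangent-90 -4.75 p 21.05 r 0.1778 F tan/rad/z -0.7 -0.3 0.6 T [-0.09  0.06  0.01] w 0.0865
clk 21.425 pos [ 0.4935 -0.0223  0.3436] th -31.46 tangent-90 -4.91 p 21.21 r 0.1777 F tan/rad/z 0.4 0.1 -0.3 T [-0.01  0.07 -0.04] w 0.0863
[ 296   79   46   52 2269] ((318.5, 104.5), (51.0, 45.0), 90.0)
[0.53612594 0.04588832 0.1985    ] p 48.122438757994914 r 0.15814550023207566
[-0.016, -0.003, -0.0, 1.56, 1.34, 0.014]
[-0.016, -0.003, -0.0, 3.01, 1.34, 0.015]
```

View pics/c9.png

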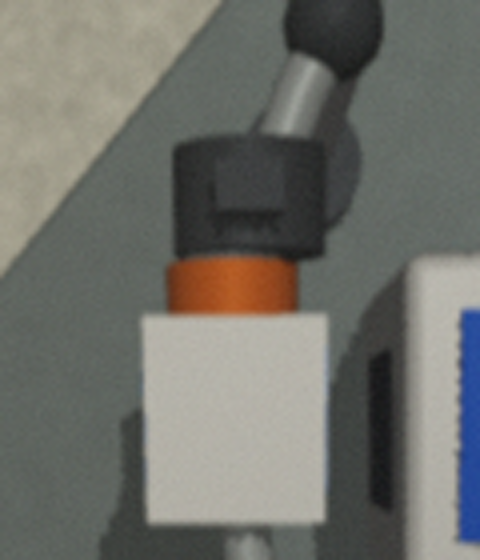

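View pics/d9.png

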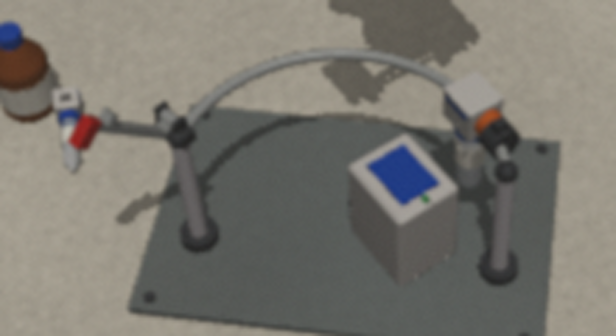

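```bash
python3 -c "
from cell import *
print(job_done())"
```

```text
the job is handed in; nothing more can be done
None
```

The carrier is at the reader with the plunger pushed to its solid end, and I handed the job in at about 21 s on the clock.

- **Keeper:** I gripped the red knob, swung it up and back, and released it. It was still thrown back in the last picture.
- **Slide:** I gripped the parked carrier on the rod, not the look-alike lying by the bottle. I slid it round the bend, turning it with the rod, with side forces of about 4 N at most.
- **Plunger:** I pushed slowly up to about 17 N, let go, then regripped and pushed again to about 21 N. The block no longer moved as the force rose, so I take this as the solid end. The pushes stayed well under the limits.
- **Last look:** The block rests flat against the orange disc with the disc close up to the collar. The carrier hangs upright on its own and the gripper is about 18 cm above it. The bottle is where it was; the arm did not come near the rack and only passed high over the box.

**Checks that disagreed:** A grey sliver of about 1 mm still shows between the disc and the collar. It did not change with the harder push, so I took it as the plunger's own stop, not missing travel. Positions from the wrist camera differed from the overhead fit by about 2–3 mm, so I relied on force and arm position at the end.

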